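# Stack a wheel on the runout turntable and hold its key switch on

## Task

Check the small grinding wheel for runout: lay the wheel flat and centred on the raised seat of the turntable and let go of it, then lay the smaller steel flange centred on top of the wheel and let go of it. Then take the key from its wooden holder, push it fully home in the lock of the switch box, wiggling it past the sticky pins, turn it a quarter turn clockwise to its stop, and finish while still gripping the key and holding it turned against its spring. Leave the other things on the bench where they are.

Things in the scene. Friction and masses are not known exactly. Their poses are not given: they have to be found in the camera images.
- wheel: small flat grinding wheel: a pinkish disc 64 mm diameter, 14 mm thick, the bore in its middle a dark spot; 0.08 to 0.15 kg; lies flat on the bench. Origin at the centre of its underside, z up.
- flange: steel clamp flange: a plain disc 44 mm diameter, 10 mm thick, dark spot in its middle; 0.08 to 0.15 kg; lies flat on the bench. Origin at the centre of its underside, z up. The wheel and the flange may start in each other's place.
- seat_top (a point): centre of the top of the turntable's seat. The turntable is fixed: a round aluminium drum 130 mm diameter with a steel plate (116 mm diameter, top 50 mm above the bench), in whose middle stands a raised round seat 44 mm diameter, 8 mm high, top 58 mm above the bench. Nothing pins the discs sideways. It does not turn in this task.
- key: switch key standing upright in its holder, 72 mm tall, 45 g. Origin at its tip (lower end), z up, x along the bow's width. Bit: 14 mm along x, 5 along y, z 0 to 11 mm, tip tapered to 8 mm along x. Round shank 5 mm, z 11 to 36 mm. Flat black bow z 36 to 72 mm, 28 mm along x, 9 along y: pinch it across y from above. Alike both ways round.
- key_bow (a point): point on the key's axis in the bow, 59 mm above the tip, 13 mm below the bow's top: a good height for the TCP to grip. Axes as the key's.
- key_holder: fixed wooden block 70 x 60 mm, 46 mm high, with the key's slot in its middle; the bow rests on its top; turned like the key at the start. Three thin upright hex bits, up to 18 mm above its top, stand in a row 26 mm from the key towards the block's -x. Origin at the centre of its underside.
- keyway (a point): centre of the keyway's mouth in the middle of the switch box's top, z up, x along the slot's long way. Vertical slot 15.5 x 6.5 mm, chamfered. Fully home, the key's tip is 32 mm below this point. Two sprung pins stick in from the slot's two ends, 11 and 15 mm down: the bit pushes them aside (about 4 to 15 N down, small wiggles in turn or sideways help) and then drops into the barrel.
- switchbox: fixed grey box 120 x 100 mm, 75 mm high, with the lock in its top inside a thin steel bezel ring (42 mm diameter, 2 mm high); with the key home the bow is 4 mm above the top. A small amber lamp, 16 mm diameter, 12 mm high, stands on the top 57 mm from the keyway. Origin at the centre of its underside, x along the keyway's slot.
- barrel (a joint): turn of the lock barrel, rad: 0 at rest, slot in line with the keyway; grows clockwise seen from above; stop at 1.57. A spring drives it back to 0 (0.03 N m at rest, 0.11 N m at the stop), so it stays turned only while the key is held. The key has about 0.2 rad of play in it, so it must turn somewhat more than the barrel. It turns only once the bit is down in it.
- puck: bystander, to be left alone: black rubber puck, 76 dia x 25 high mm. Origin at the centre of its underside.
- stone: bystander, to be left alone: grey sharpening stone, 120 x 45 x 22 mm. Origin at the centre of its underside.
- wrench: bystander, to be left alone: steel wrench lying flat, about 150 mm long.
- jar: bystander, to be left alone: jar with steel cap, 60 dia x 65 high mm. Origin at the centre of its underside.
- tape_roll: bystander, to be left alone: white roll of tape lying flat, 60 dia x 24 high mm. Origin at the centre of its underside.
- oil: bystander, to be left alone: oil bottle, 56 dia x 120 high mm. Origin at the centre of its underside.
Not all that is in view belongs to the job. What is shaped like the wheel but green is not meant. Leave any green look-alike of the flange alone.

How it is judged:
On the way, in this order (a step that is already met when the one before it is completed fails the run):
1. the wheel lies centred on the turntable's seat, let go (horizontal distance between wheel and seat_top below 0.008 m and z of wheel in the frame of seat_top between -0.004 and 0.004 m and angle between wheel's own z axis and vertical below 0.08 rad and contact force between the fingers and wheel below 0.1 N), for 0.2 s.
2. the flange lies centred on the wheel, let go (all of step 1 and horizontal distance between flange and seat_top below 0.008 m and z of flange in the frame of seat_top between 0.01 and 0.018 m and angle between flange's own z axis and vertical below 0.08 rad and contact force between the fingers and flange below 0.1 N), for 0.2 s.
3. the key is fully home in the lock, the barrel not yet turned (z of key in the frame of keyway below -0.029 m and horizontal distance between key and keyway below 0.004 m and angle between key's own z axis and vertical below 0.12 rad and value of joint barrel below 0.4 rad), for 0.1 s.
At the end, for the whole second after the job is handed in: Wheel flat on the seat, flange flat on it, each within 8 mm of the seat's centre and untouched; key tip at least 29 mm below the keyway's mouth, within 4 mm of its axis, tilt under 0.12 rad; barrel turned over 1.35 rad, at rest, while the fingers grip the key (over 2 N) (all of step 2 and z of key in the frame of keyway below -0.029 m and horizontal distance between key and keyway below 0.004 m and angle between key's own z axis and vertical below 0.12 rad and value of joint barrel above 1.35 rad and velocity of joint barrel below 0.2 rad/s and contact force between the fingers and key above 2 N); the arm keeps its last pose, push and grip.
It fails at once if a bystander is moved more than 30 mm (distance of any of puck, stone, wrench, jar, tape_roll, oil from where it was at the start of the episode above 0.03 m).
It also fails if it takes over 64 s, if anything falls off the work surface, if the arm or the gripper's body presses on something with over 40 N, if the wrist force passes 120 N, or if a joint passes its speed limit or range.

## Robot

A 6-joint arm with a two-finger parallel gripper is mounted at the origin on the work surface. World frame = base frame: x ahead of the robot, y to its left, z up, the work surface at z = 0. Lengths are in m, angles in rad, forces in N, time in s.
With the tool pointing down it reaches from about 0.35 to 0.975 m from the base axis. Payload 4.9 kg.
Tool frame: the origin (TCP) lies between the finger pads, 19 mm behind the fingertips; this is the grasp point; z points along the fingers, y is the line along which they close (so a half turn about z gives the same grasp; the last joint's range is limited). The gripper opens to 85 mm and grips with 20 to 120 N. Pads are 22 mm wide; open, the fingers measure 114 mm over their backs; the gripper's body (76 mm by 85 mm) begins 54 mm behind the grasp point. The pads swing forward as they close: fully open they stand 13 mm farther back than shut.
Start: joints at [-1.25, 0.053, 1.613, -0, 1.476, -0.119], TCP at [0.266, -0.566, 0.25] pointing down, gripper open.
Joint ranges: [-3.01, 3.01], [-1.01, 2.22], [0.06, 2.58], [-1.02, 4.17], [0.09, 2.62], [-3.14, 3.14]. Speed limits (rad/s): [2.57, 2.57, 3.14, 3.14, 3.14, 3.14].

## Interface

Orientations are given as a unit quaternion [w, x, y, z].
In Python, from plant import * gives the robot as it stands.
- The arm moves only by the tool jog_arm, never from a script. Its argument "moves" is a list that holds one entry, the list of rows, each a list of 7 numbers: the finger opening in cm, from 0 to 8.54, then the shift along the tool's x, y, z in cm, then the turn, a rotation vector about the tool's x, y, z in rad. A call has 1 to 20 rows; each row shifts and turns the commanded pose from where the row before left it, along the tool's axes as they then stand; what a row does not reach is not made up. A row lasts 1/12 s, in which the tool goes at most 41.7 mm and 7.16 degrees, less where a joint would pass 70% of its speed; a pose out of reach is approached as far as the arm can. A call is refused whole if a number of a shift passes 4.17 or a number of a turn 0.125, either way. A call with a gripper value outside its range is refused whole. The fingers move at their own pace and stop on an object; the grip force is fixed at half the most. Time passes only in rows, so rows that do not move let the fingers close. It gives the time, the measured TCP pose, the force, the opening and the grip force at its end, in the units of the state.
- state(): the state, without advancing time (a new reading comes with each control period).
- grab_frame(name): name is "side" or "top"; returns a dict with "color" (480x640x3 uint8, blue, green, red), "depth" (480x640 float32, m along the optical axis (not along the pixel's ray), 0 where there is no reading), "fx", "fy", "cx", "cy" (pixels), "k1" (the pictures are not rectified: a ray, as slopes to the right and down, at radius r is drawn at 1 + k1 r^2 times it, then the intrinsics apply), "R" (3x3) and "t" (3): a world point X has camera coordinates R X + t. Camera axes: x right, y down, z forward; pixel columns grow to the right and rows downward; lengths in m; the calibration is good to about 2 mm. A picture is of the moment at which its call begins.
- job_done(): hands the job in; it is judged then, once.
Trained networks look in a picture, given as the dict that the camera call returned (one of the last four; its "shot" number tells which), for a name from the list of things; names that differ only in an ending like _2 or _b are one class to them, and where a whole thing is asked for, a point or a joint stands for the part that bears it (a point fixed in the world has none). Each returns a list of dicts, best first, with "p" (0 to 1); they miss things now and then, are a little off and sometimes report something else, mostly with a low value. They report only what shows in the picture. A call takes as long as a camera call. They do not tell look-alikes from the thing itself.
- recognise(name, picture): "rect" ([centre column, centre row, width, height] in pixels, round what is visible of it).
- regions_of(name, picture): "pixels" (480x640 bool, what is visible of it) and "rect" ([centre column, centre row, width, height] in pixels, round what is visible of it).
The state is a dict: "time": time; "joint_pos": joint angles; "joint_vel": joint speeds; "joint_efforts": joint torques, N m; "tool_pos": TCP position; "tool_rot": TCP orientation; "contact_force": force on the tool from outside, world axes, zero at the start; "ft_torque": the same for the moment, N m; "gripper_width": opening from 0.0 (shut) to 1.0 (fully open); "grasp_force": force on a finger pad.
Only numpy, scipy, OpenCV 4.12 (cv2) and the standard library are available. Lean on these libraries where they do the work, as an engineer would, in place of code of your own. Each camera call takes 0.05 s, during which the arm holds its last target. There are 200 camera calls.

## Working session

There is one attempt and no reset: what is moved stays moved. The work goes in short steps, Python scripts to look and compute and a tool call to move; the robot and the scene stay as the last step left them, time stands still between calls to the robot, and variables do not carry over. Pictures are saved under pics/ and viewed, at most 10 in all, crops included, and the job is handed in when it is done.

Besides the shell and the picture viewer there is one more tool, called after "Emit:" in YAML: its name, and indented under it one key for each argument. jog_arm: Moves the arm, as the interface text tells. Its arguments: {"type":"object","properties":{"moves":{"type":"array"}},"required":["moves"]}

```bash
mkdir -p pics; ls
cat > h.py <<'E'
from plant import *
import numpy as np, cv2
def world(f,u,v,d=None):
    K=np.array([[f['fx'],0,f['cx']],[0,f['fy'],f['cy']],[0,0,1]]);k=np.array([f['k1'],0,0,0.])
    p=cv2.undistortPoints(np.array(np.c_[u,v],float).reshape(-1,1,2),K,k).reshape(-1,2)
    if d is None:d=f['depth'][np.asarray(v).astype(int),np.asarray(u).astype(int)]
    c=np.c_[p,np.ones(len(p))]*np.reshape(d,(-1,1))
    return (c-f['t'])@f['R']
def onplane(f,u,v,z):
    a=world(f,[u],[v],np.array([1.]))[0];o=-f['R'].T@f['t'];return o+(a-o)*(z-o[2])/(a[2]-o[2])
E
python3 - <<'E'
from h import *
s=state();print(s)
for n in('top','side'):
    f=grab_frame(n);cv2.imwrite(f'pics/{n}0.png',f['color']);print(n,-f['R'].T@f['t'],f['fx'],f['k1'],f['R'].round(2).tolist())
    for o in['wheel','flange','key','key_holder','keyway','switchbox','seat_top']:
        try:
            for r in regions_of(o,f)[:4]:
                vs,us=np.nonzero(r['pixels']);w=world(f,us,vs);w=w[f['depth'][vs,us]>0]
                print(o,round(r['p'],2),np.round(r['rect']),np.median(w,0).round(4),w[:,2].max().round(3))
        except Exception as e:print(o,e)
E
```

```text
pics
{'time': 0.0, 'joint_pos': array([-1.24997871e+00,  5.33677791e-02,  1.61433398e+00, -1.69489328e-05,
        1.47598565e+00, -1.18970719e-01]), 'joint_vel': array([-0.00100603,  0.001406  ,  0.00030212, -0.00061498, -0.00034648,
        0.00201331]), 'joint_efforts': array([-4.67376067e-04, -3.93671966e+01, -3.70179749e+01, -1.13061001e-04,
        6.93050111e-03,  6.14847224e-06]), 'tool_pos': array([ 0.26591548, -0.56494851,  0.24873232]), 'tool_rot': array([-1.04119750e-03,  9.75919827e-01,  2.18127013e-01, -1.13918177e-04]), 'contact_force': array([-0.8589609 ,  0.55392098, -0.42144599]), 'ft_torque': array([0.00978815, 0.03825276, 0.01263051]), 'grasp_force': 0.0, 'gripper_width': 0.9956608931635722}
top [0.42777947 0.06739437 1.35504819] 579.521283132462 -0.03557671373472216 [[0.02, -1.0, 0.01], [-1.0, -0.02, -0.1], [0.1, -0.0, -1.0]]
wheel 0.93 [238. 237.  25.  23.] [0.582  0.2616 0.0142] 0.022
wheel 0.91 [192. 209.  22.  26.] [0.6439 0.3662 0.0139] 0.023
flange 0.66 [257. 301.  21.  17.] [0.4271 0.21   0.0104] 0.018
flange 0.49 [220. 300.  18.  20.] [0.4332 0.3044 0.010
[... 575 characters left out ...]
 408.  47.  47.] [0.6416 0.3693 0.013 ] 0.018
wheel 0.59 [264. 356.  38.  35.] [0.5806 0.2673 0.0128] 0.017
flange 0.62 [361. 348.  25.  25.] [0.4259 0.2143 0.0091] 0.012
flange 0.61 [349. 401.  30.  28.] [0.4308 0.3077 0.0091] 0.013
key 0.67 [388. 199.  17.  18.] [ 0.4276 -0.0968  0.0623] 0.082
key_holder 0.79 [386. 211.  41.  42.] [ 0.4266 -0.0755  0.0422] 0.073
key_holder 0.27 [388. 198.  13.  17.] [ 0.4271 -0.0967  0.0659] 0.082
keyway 0.82 [342. 132.  50.  53.] [ 0.5608 -0.2827  0.0715] 0.087
switchbox 0.96 [342. 132.  50.  55.] [ 0.5608 -0.2825  0.0711] 0.087
switchbox 0.68 [300. 250.  77.  63.] [0.5785 0.0575 0.0475] 0.06
seat_top 0.73 [300. 252.  79.  62.] [0.579  0.0572 0.0475] 0.06
```

Run:
```python
import cv2,numpy as np
t=cv2.imread('pics/top0.png');s=cv2.imread('pics/side0.png')
cv2.imwrite('pics/t1.png',cv2.resize(t[150:350,150:550],None,fx=2,fy=2,interpolation=3))
a=cv2.resize(t[195:325,170:275],(420,520),interpolation=2);b=cv2.resize(s[320:450,170:400],None,fx=1.65,fy=1.65)
o=np.zeros((520,800,3),np.uint8);o[:,:420]=a;o[:b.shape[0],420:420+b.shape[1]]=b[:,:380];cv2.imwrite('pics/t2.png',o)
```

```text
(no output)
```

View pics/t1.png

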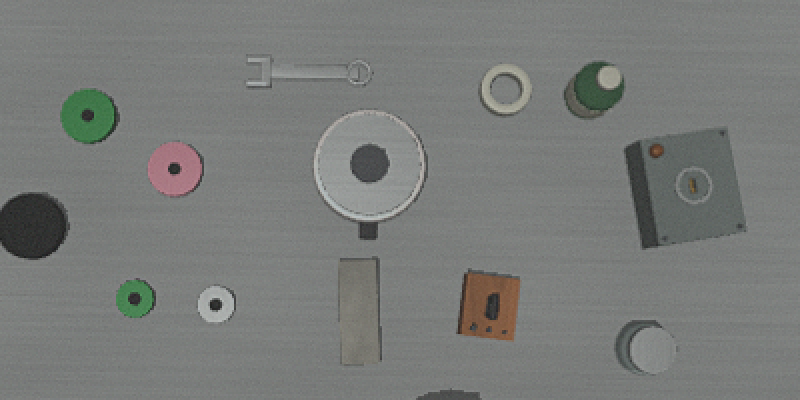

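View pics/t2.png

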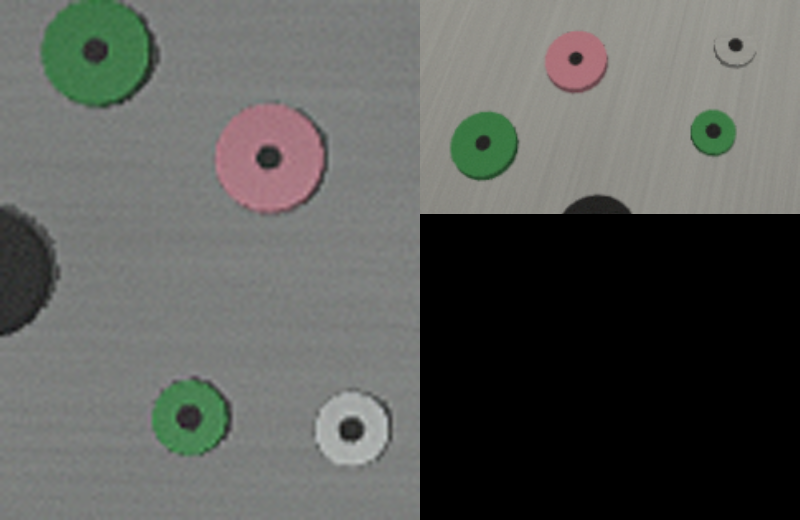

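View pics/side0.png

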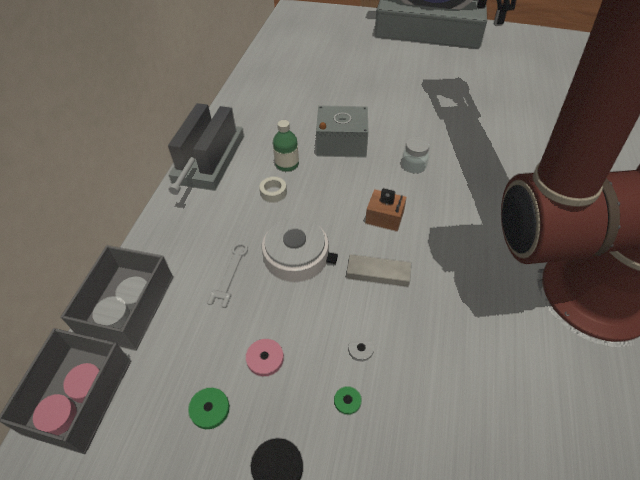

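The top view at (u,v) shows the pink wheel at (237,234) and a green look-alike at (194,208). The steel flange is at (258,302), with its green look-alike at (217,300). The enlarged crop confirms pink and bare steel as the ones meant. The seat is the dark disc at (335,231), the key holder is at (396,302), and the bezel is at (497,242).

Run:
```python
from h import *
def disc(f,mask,z0,name):
    v,u=np.nonzero(mask);w=np.array([onplane(f,a,b,z0) for a,b in zip(u,v)])
    (c,r)=cv2.minEnclosingCircle(w[:,:2].astype(np.float32));print(name,len(u),w[:,:2].mean(0).round(4),'enc',np.round(c,4),round(r,4))
def win(m,u,v,r):
    o=np.zeros_like(m);o[v-r:v+r+1,u-r:u+r+1]=m[v-r:v+r+1,u-r:u+r+1];return o
def big(m):
    n,l,s,_=cv2.connectedComponentsWithStats(m.astype(np.uint8));return l==1+s[1:,4].argmax()
for n,pts in(('top',dict(w=(237,234),f=(258,302),s=(335,231),k=(497,242))),('side',dict(w=(264,356),f=(361,347),s=(294,238),k=(342,118)))):
    f=grab_frame(n);c=f['color'].astype(int);B,G,R=c[...,0],c[...,1],c[...,2];L=c.sum(2)/3
    u,v=pts['w'];disc(f,big(win(R-G>25,u,v,24)),.014,n+' wheel')
    disc(f,big(win(L<75,u,v,6)),.014,n+' wheelbore')
    u,v=pts['f'];disc(f,big(win(L<80,u,v,5)),.010,n+' flangebore')
    if n=='top':disc(f,big(win(L>160,u,v,14)),.010,n+' flange')
    u,v=pts['s'];disc(f,big(win(L<(100),u,v,14)),.058,n+' seat')
    print(n,'seatL',L[v,u],L[v,u+18])
    # bezel: bright ring
    u,v=pts['k'];r=14 if n=='top' else 10
    sub=L[v-r:v+r+1,u-r:u+r+1]
    if n=='top':m=win(L>np.median(sub)+22,u,v,r);disc(f,m,.077,'top bezel')
    if n=='top':
        m=big(win((R-B>40),396,302,25)|win(L<60,396,302,10));m=cv2.morphologyEx(m.astype(np.uint8),3,np.ones((7,7)))
        v_,u_=np.nonzero(m);w=world(f,u_,v_);z=f['depth'][v_,u_]>0
        w=w[z];w=w[(w[:,2]>.04)];print('holder',cv2.minAreaRect(w[:,:2].astype(np.float32)))
        b=w[w[:,2]>.07];print('bow',len(b),cv2.minAreaRect(b[:,:2].astype(np.float32)),b.mean(0),np.median(b[:,2]))
        r=[q for q in regions_of('switchbox',f)][0];v_,u_=np.nonzero(r['pixels']);w=world(f,u_,v_);w=w[(w[:,2]>.068)&(w[:,2]<.082)];print('box',cv2.minAreaRect(w[:,:2].astype(np.float32)))
        cr=np.hstack([cv2.resize(f['color'][205:285,457:537],(400,400),interpolation=2),cv2.resize(f['color'][275:325,370:420],(400,400),interpolation=2)]);cv2.imwrite('pics/t3.png',cr)
```

```text
top wheel 554 [0.5826 0.263 ] enc [0.5824 0.2632] 0.032
top wheelbore 25 [0.5827 0.2637] enc [0.5828 0.2639] 0.0064
top flangebore 27 [0.4258 0.2115] enc [0.4248 0.2112] 0.0068
top flange 205 [0.426  0.2117] enc [0.4264 0.2114] 0.0209
top seat 286 [0.5873 0.0371] enc [0.5881 0.0371] 0.0221
top seatL 78.66666666666667 139.33333333333334
top bezel 56 [ 0.5657 -0.3242] enc [ 0.5666 -0.3245] 0.0204
holder ((0.4286952614784241, -0.10199636965990067), (0.06016062572598457, 0.06946545094251633), 83.96993255615234)
bow 56 ((0.4287465512752533, -0.10202297568321228), (0.009046781808137894, 0.026978397741913795), 84.84003448486328) [ 0.42870031 -0.10143231  0.08095848] 0.08135053050312857
box ((0.5673235654830933, -0.3232307732105255), (0.1206241250038147, 0.10361094027757645), 10.07280158996582)
side wheel 1060 [0.5811 0.2671] enc [0.582  0.2669] 0.034
side wheelbore 47 [0.5825 0.2641] enc [0.5825 0.2641] 0.007
side flangebore 51 [0.4261 0.2123] enc [0.4263 0.2129] 0.007
side seat 346 [0.586  0.0421] enc [0.5856 0.0419] 0.0236
side seatL 82.33333333333333 146.0
```

View pics/t3.png

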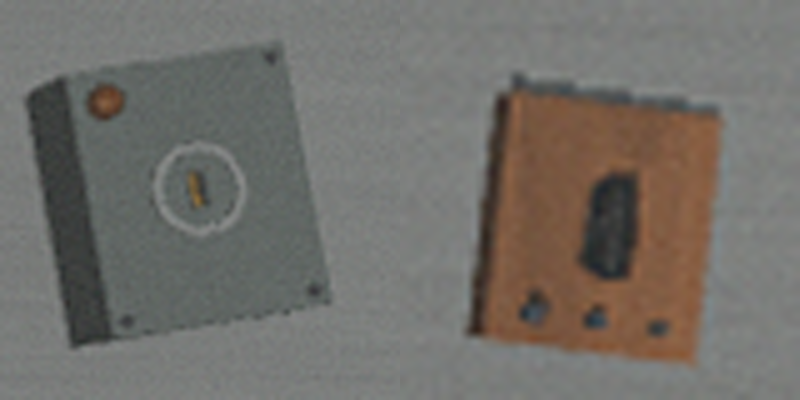

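```bash
cat >> h.py <<'E'
from scipy.spatial.transform import Rotation as Rn
def plan(x,y,z,psi=None):
    """shift in tool cm and tool turn from measured pose to tool-down pose with yaw psi"""
    s=state();q=s['tool_rot'];R=Rn.from_quat([q[1],q[2],q[3],q[0]])
    X=R.as_matrix()[:,0]
    if psi is None:psi=np.arctan2(X[1],X[0])
    c,n=np.cos(psi),np.sin(psi);T=Rn.from_matrix([[c,n,0],[n,-c,0],[0,0,-1]])
    d=R.inv().apply(np.array([x,y,z])-s['tool_pos'])*100
    print('t',round(s['time'],2),'pos',s['tool_pos'].round(4),'psi',np.arctan2(X[1],X[0]).round(4),'shift',d.round(2),'len',np.linalg.norm(d).round(1),'turn',(R.inv()*T).as_rotvec().round(4),'F',s['contact_force'].round(1),'w',round(s['gripper_width']*8.54,2),'g',round(s['grasp_force'],1))
E
python3 -c "
from h import *
plan(.5826,.2637,.2,.44)
plan(.5826,.2637,.05,.44)"
```

```text
t 0.95 pos [ 0.2661 -0.5655  0.25  ] psi 0.4398 shift [ 63.94 -61.55   5.  ] len 88.9 turn [ 0.      0.     -0.0002] F [-0.9 -0.3  0.4] w 8.55 g 0.0
t 0.95 pos [ 0.2661 -0.5655  0.25  ] psi 0.4398 shift [ 63.94 -61.55  20.  ] len 91.0 turn [ 0.      0.     -0.0002] F [-0.9 -0.3  0.4] w 8.55 g 0.0
```

Emit:
jog_arm:
  moves:
    - [[8.54, 2.9, -2.8, 0.2, 0, 0, 0], [8.54, 2.9, -2.8, 0.2, 0, 0, 0], [8.54, 2.9, -2.8, 0.2, 0, 0, 0], [8.54, 2.9, -2.8, 0.2, 0, 0, 0], [8.54, 2.9, -2.8, 0.2, 0, 0, 0], [8.54, 2.9, -2.8, 0.2, 0, 0, 0], [8.54, 2.9, -2.8, 0.2, 0, 0, 0], [8.54, 2.9, -2.8, 0.2, 0, 0, 0], [8.54, 2.9, -2.8, 0.2, 0, 0, 0], [8.54, 2.9, -2.8, 0.2, 0, 0, 0], [8.54, 2.9, -2.8, 0.2, 0, 0, 0], [8.54, 2.9, -2.8, 0.2, 0, 0, 0], [8.54, 2.9, -2.8, 0.2, 0, 0, 0], [8.54, 2.9, -2.8, 0.2, 0, 0, 0], [8.54, 2.9, -2.8, 0.2, 0, 0, 0], [8.54, 2.9, -2.8, 0.2, 0, 0, 0], [8.54, 2.9, -2.8, 0.2, 0, 0, 0], [8.54, 2.9, -2.8, 0.2, 0, 0, 0], [8.54, 2.9, -2.8, 0.2, 0, 0, 0], [8.54, 2.9, -2.8, 0.2, 0, 0, 0]]

```text
time: 2.62
tool_pos: [0.5528, 0.1904, 0.2101]
tool_rot: [0.0, 0.976, 0.218, 0.0]
contact_force: [0.6, -0.1, -0.1]
gripper_width: 1.0
grasp_force: 0.0
```

Emit:
jog_arm:
  moves:
    - [[8.54, 2.9, -2.8, 0.6, 0, 0, 0], [8.54, 2.9, -2.8, 0.6, 0, 0, 0], [8.54, 0, 0, 3, 0, 0, 0], [8.54, 0, 0, 3, 0, 0, 0], [8.54, 0, 0, 3, 0, 0, 0], [8.0, 0, 0, 2, 0, 0, 0], [8.0, 0, 0, 0, 0, 0, 0], [8.0, 0, 0, 0, 0, 0, 0]]

```text
time: 3.28
tool_pos: [0.5802, 0.2632, 0.0867]
tool_rot: [0.0, 0.976, 0.218, -0.002]
contact_force: [0.6, 0.0, 0.2]
gripper_width: 0.939
grasp_force: 0.0
```

```bash
python3 -c "
from h import *
plan(.5826,.2637,.03,.44)"
```

```text
t 3.28 pos [0.5802 0.2632 0.0867] psi 0.4398 shift [0.25 0.06 5.67] len 5.7 turn [-0.0004  0.0031 -0.0002] F [0.6 0.  0.2] w 8.02 g 0.0
```

Emit:
jog_arm:
  moves:
    - [[7.5, 0.25, 0.05, 2, 0, 0, 0], [7.5, 0, 0, 2, 0, 0, 0], [7.5, 0, 0, 1.5, 0, 0, 0], [7.5, 0, 0, 0.5, 0, 0, 0], [7.5, 0, 0, 0.2, 0, 0, 0], [7.5, 0, 0, 0, 0, 0, 0]]

```text
time: 3.78
tool_pos: [0.5841, 0.2642, 0.0267]
tool_rot: [-0.0, 0.976, 0.218, 0.0]
contact_force: [0.6, 1.5, -0.8]
gripper_width: 0.88
grasp_force: 0.0
```

Run:
```python
from h import *
plan(.5826,.2637,.02,.44)
f=grab_frame('side');cv2.imwrite('pics/s4.png',cv2.resize(f['color'][230:430,130:400],None,fx=2.9,fy=2.9,interpolation=2))
```

```text
t 3.78 pos [0.5841 0.2642 0.0267] psi 0.4397 shift [-0.16 -0.01  0.67] len 0.7 turn [ 0.0001 -0.0009 -0.0003] F [ 0.6  1.5 -0.8] w 7.51 g 0.0
```

View pics/s4.png

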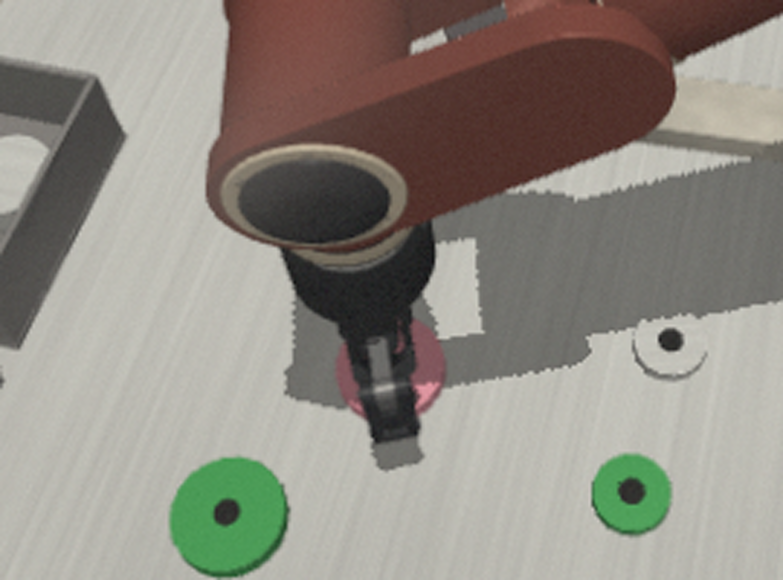

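Emit:
jog_arm:
  moves:
    - [[7.2, -0.15, 0, 0.3, 0, 0, 0], [7.2, 0, 0, 0.3, 0, 0, 0], [7.2, 0, 0, 0, 0, 0, 0]]

```text
time: 4.08
tool_pos: [0.5821, 0.2634, 0.02]
tool_rot: [0.0, 0.976, 0.218, 0.0]
contact_force: [0.2, -1.3, -1.4]
gripper_width: 0.842
grasp_force: 0.0
```

Emit:
jog_arm:
  moves:
    - [[7.0, 0, 0, 0.2, 0, 0, 0], [7.0, 0, 0, 0, 0, 0, 0]]

```text
time: 4.25
tool_pos: [0.5821, 0.2634, 0.0178]
tool_rot: [0.0, 0.976, 0.218, -0.0]
contact_force: [0.4, 0.5, 0.5]
gripper_width: 0.822
grasp_force: 0.0
```

Emit:
jog_arm:
  moves:
    - [[6.9, 0, 0, 0.2, 0, 0, 0], [6.9, 0, 0, 0, 0, 0, 0]]

```text
time: 4.42
tool_pos: [0.582, 0.2634, 0.0156]
tool_rot: [0.0, 0.976, 0.218, -0.0]
contact_force: [1.0, 0.2, 0.4]
gripper_width: 0.804
grasp_force: 0.0
```

Emit:
jog_arm:
  moves:
    - [[6.0, 0, 0, 0, 0, 0, 0], [5.5, 0, 0, 0, 0, 0, 0], [5.5, 0, 0, 0, 0, 0, 0], [5.5, 0, 0, 0, 0, 0, 0]]

```text
time: 4.75
tool_pos: [0.5826, 0.2636, 0.0164]
tool_rot: [-0.0, 0.976, 0.218, 0.0]
contact_force: [0.0, 0.4, 2.6]
gripper_width: 0.721
grasp_force: 65.5
```

```bash
python3 -c "
from h import *
plan(.587,.038,.08,.44)"
```

```text
t 4.75 pos [0.5826 0.2636 0.0164] psi 0.4399 shift [-9.21 20.6  -6.36] len 23.4 turn [ 0.0002 -0.0009 -0.0001] F [0.  0.4 2.6] w 6.15 g 65.5
```

Emit:
jog_arm:
  moves:
    - [[5.5, 0, 0, -1, 0, 0, 0], [5.5, 0, 0, -3, 0, 0, 0], [5.5, 0, 0, -3, 0, 0, 0], [5.5, 0, 0, -3, 0, 0, 0], [5.5, 0, 0, 0, 0, 0, 0]]

```text
time: 5.17
tool_pos: [0.5861, 0.2648, 0.1242]
tool_rot: [-0.001, 0.976, 0.218, 0.006]
contact_force: [1.9, 0.5, -0.2]
gripper_width: 0.721
grasp_force: 65.8
```

Run:
```python
from h import *
plan(.587,.038,.1,.44)
f=grab_frame('side');cv2.imwrite('pics/s5.png',cv2.resize(f['color'][200:400,130:400],None,fx=2.9,fy=2.9,interpolation=2))
```

```text
t 5.17 pos [0.5861 0.2648 0.1242] psi 0.4399 shift [-9.61 20.56  2.33] len 22.8 turn [ 0.0014 -0.012  -0.0001] F [ 1.9  0.5 -0.2] w 6.16 g 65.8
```

View pics/s5.png

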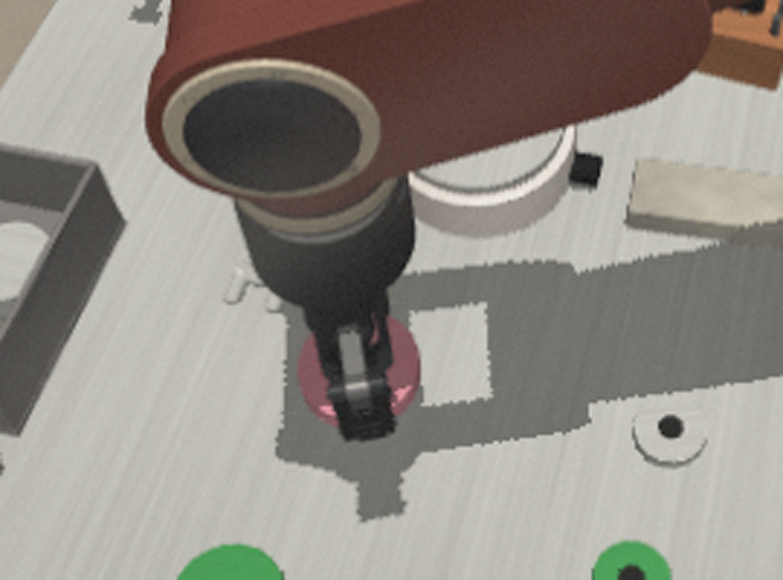

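The wheel is held level between the fingers, around (360,370) in the crop. Next I carry it to the seat.

Emit:
jog_arm:
  moves:
    - [[5.5, -0.8, 1.7, 0, 0, 0, 0], [5.5, -1.6, 3.4, 0, 0, 0, 0], [5.5, -1.6, 3.4, 0, 0, 0, 0], [5.5, -1.6, 3.4, 0, 0, 0, 0], [5.5, -1.6, 3.4, 0, 0, 0, 0], [5.5, -1.6, 3.4, 0, 0, 0, 0], [5.5, -0.7, 1.7, 0, 0, 0, 0], [5.5, 0, 0, 1, 0, 0, 0], [5.5, 0, 0, 0, 0, 0, 0], [5.5, 0, 0, 0, 0, 0, 0]]

```text
time: 6.05
tool_pos: [0.5814, 0.0391, 0.1037]
tool_rot: [-0.001, 0.976, 0.218, -0.002]
contact_force: [0.2, -0.3, -1.5]
gripper_width: 0.723
grasp_force: 65.8
```

Run:
```python
from h import *
plan(.587,.038,.0744,.44)
f=grab_frame('side');c=f['color'].astype(int);m=(c[...,2]-c[...,1]>25)&(f['depth']>0)
m[:, :200]=0;m[:,400:]=0;v,u=np.nonzero(m);w=world(f,u,v);k=(w[:,2]>.05)&(w[:,2]<.115)&(abs(w[:,0]-.587)<.05)&(abs(w[:,1]-.038)<.05);w=w[k]
print(len(w),w.min(0),w.max(0),np.median(w,0))
A=np.c_[w[:,:2]-[.587,.038],np.ones(len(w))];print(np.linalg.lstsq(A,w[:,2],rcond=None)[0], w[:,2].std())
```

```text
t 6.05 pos [0.5814 0.0391 0.1037] psi 0.4399 shift [0.47 0.34 2.93] len 3.0 turn [-0.0026  0.0037 -0.0001] F [ 0.2 -0.3 -1.5] w 6.18 g 65.8
230 [0.55064099 0.01821004 0.08954007] [0.61218788 0.07314925 0.10364346] [0.5929945  0.04789945 0.09963096]
[ 0.01468318 -0.04480771  0.09963735] 0.002130337567415086
```

Emit:
jog_arm:
  moves:
    - [[5.5, 0.45, 0.35, 0.8, 0, 0, 0], [5.5, 0, 0, 0.8, 0, 0, 0], [5.5, 0, 0, 0.6, 0, 0, 0], [5.5, 0, 0, 0.3, 0, 0, 0], [5.5, 0, 0, 0.1, 0, 0, 0], [5.5, 0, 0, 0, 0, 0, 0]]

```text
time: 6.6
tool_pos: [0.5883, 0.0374, 0.0793]
tool_rot: [-0.0, 0.976, 0.218, -0.001]
contact_force: [-0.2, -0.2, -0.5]
gripper_width: 0.717
grasp_force: 65.8
```

Run:
```python
from h import *
plan(.587,.038,.0744,.44)
```

```text
t 6.6 pos [0.5883 0.0374 0.0793] psi 0.4401 shift [-0.09 -0.11  0.49] len 0.5 turn [-0.0006  0.0011  0.0001] F [-0.2 -0.2 -0.5] w 6.13 g 65.8
```

Emit:
jog_arm:
  moves:
    - [[5.5, -0.1, -0.1, 0.2, 0, 0, 0], [5.5, 0, 0, 0, 0, 0, 0]]

```text
time: 6.77
tool_pos: [0.5872, 0.0377, 0.078]
tool_rot: [-0.0, 0.976, 0.218, -0.0]
contact_force: [-0.5, -0.9, -1.9]
gripper_width: 0.715
grasp_force: 65.8
```

Emit:
jog_arm:
  moves:
    - [[5.5, 0, 0, 0.1, 0, 0, 0], [5.5, 0, 0, 0, 0, 0, 0]]

```text
time: 6.93
tool_pos: [0.5874, 0.0376, 0.0771]
tool_rot: [0.0, 0.976, 0.218, 0.0]
contact_force: [0.5, 1.0, -1.7]
gripper_width: 0.719
grasp_force: 65.8
```

Emit:
jog_arm:
  moves:
    - [[5.5, 0, 0, 0.1, 0, 0, 0], [5.5, 0, 0, 0, 0, 0, 0]]

```text
time: 7.1
tool_pos: [0.5874, 0.0376, 0.076]
tool_rot: [0.0, 0.976, 0.218, 0.0]
contact_force: [0.3, 0.0, -2.0]
gripper_width: 0.724
grasp_force: 65.8
```

Emit:
jog_arm:
  moves:
    - [[5.5, 0, 0, 0.1, 0, 0, 0], [5.5, 0, 0, 0, 0, 0, 0]]

```text
time: 7.27
tool_pos: [0.5873, 0.0377, 0.0748]
tool_rot: [-0.0, 0.976, 0.218, -0.0]
contact_force: [0.1, -0.2, -1.5]
gripper_width: 0.72
grasp_force: 65.8
```

Emit:
jog_arm:
  moves:
    - [[5.5, 0, 0, 0.1, 0, 0, 0], [5.5, 0, 0, 0, 0, 0, 0]]

```text
time: 7.43
tool_pos: [0.5875, 0.0377, 0.0744]
tool_rot: [0.0, 0.976, 0.218, 0.0]
contact_force: [-2.4, 0.9, 1.3]
gripper_width: 0.721
grasp_force: 66.1
```

Emit:
jog_arm:
  moves:
    - [[6.3, 0, 0, 0, 0, 0, 0], [6.8, 0, 0, 0, 0, 0, 0], [7.4, 0, 0, 0, 0, 0, 0], [8.2, 0, 0, 0, 0, 0, 0], [8.2, 0, 0, -1, 0, 0, 0], [8.2, 0, 0, -3, 0, 0, 0], [8.2, 0, 0, -3, 0, 0, 0], [8.2, 2, -4, 0, 0, 0, 0], [8.2, -2, -3.5, 0, 0, 0, 0], [8.2, -2, -3.5, 0, 0, 0, 0], [8.2, -2, -3.5, 0, 0, 0, 0], [8.2, 0, 0, 0, 0, 0, 0]]

```text
time: 8.43
tool_pos: [0.4842, 0.1517, 0.1432]
tool_rot: [-0.001, 0.975, 0.22, -0.002]
contact_force: [0.1, -0.0, -0.2]
gripper_width: 0.96
grasp_force: 0.0
```

Run:
```python
from h import *
plan(.426,.2118,.06,.44)
for n in('top','side'):
    f=grab_frame(n);c=f['color'].astype(int);m=(c[...,2]-c[...,1]>25)&(f['depth']>0)
    v,u=np.nonzero(m);w=world(f,u,v);k=(w[:,2]>.055)&(w[:,2]<.09)&(abs(w[:,0]-.587)<.06)&(abs(w[:,1]-.038)<.06)
    u,v,w=u[k],v[k],w[k]
    if len(w):
        p=np.array([onplane(f,a,b,.072) for a,b in zip(u,v)]);print(n,len(w),cv2.minEnclosingCircle(p[:,:2].astype(np.float32)),p.mean(0),np.median(w[:,2]))
        A=np.c_[w[:,:2]-[.587,.038],np.ones(len(w))];print(np.linalg.lstsq(A,w[:,2],rcond=None)[0])
    L=c.sum(2)/3
    u0,v0=((258,302) if n=='top' else (361,347));b=np.argwhere(L[v0-5:v0+6,u0-5:u0+6]<80);b=b.mean(0);print('flange',onplane(f,u0-5+b[1],v0-5+b[0],.01))
    if n=='top':
        # drum rim
        m=(L>95);d=f['depth'];v,u=np.mgrid[190:280,290:380];w=world(f,u.ravel(),v.ravel());k=(w[:,2]>.042)&(w[:,2]<.056)&(np.hypot(w[:,0]-.587,w[:,1]-.038)<.07);print('drum',cv2.minEnclosingCircle(w[k][:,:2].astype(np.float32)),w[k].mean(0))
```

```text
t 8.43 pos [0.4842 0.1517 0.1432] psi 0.444 shift [-2.65 -7.9   8.35] len 11.8 turn [-0.0029  0.0033  0.004 ] F [ 0.1 -0.  -0.2] w 8.2 g 0.0
top 579 ((0.5881327390670776, 0.03798430785536766), 0.031702473759651184) [0.58836574 0.03738322 0.072     ] 0.0726869374901384
[ 0.01650164 -0.0017022   0.07256488]
flange [0.42577503 0.2114694  0.01      ]
drum ((0.5882495045661926, 0.0373978428542614), 0.06396447122097015) [0.58627253 0.03728313 0.04987223]
side 739 ((0.5865720510482788, 0.04465369135141373), 0.035318586975336075) [0.58535732 0.04471858 0.072     ] 0.07019274020925702
[ 0.01557848 -0.03792358  0.07001201]
flange [0.42576348 0.21275547 0.01      ]
```

Emit:
jog_arm:
  moves:
    - [[8.2, -1.3, -3.9, 0, 0, 0, 0], [7.0, -1.3, -3.9, 0, 0, 0, 0], [6.0, 0, 0, 3, 0, 0, 0], [5.7, 0, 0, 3, 0, 0, 0], [5.7, 0, 0, 2, 0, 0, 0], [5.7, 0, 0, 0.8, 0, 0, 0], [5.7, 0, 0, 0, 0, 0, 0], [5.7, 0, 0, 0, 0, 0, 0]]

```text
time: 9.2
tool_pos: [0.4339, 0.2081, 0.0569]
tool_rot: [0.0, 0.976, 0.218, 0.0]
contact_force: [-0.4, 0.7, -0.5]
gripper_width: 0.673
grasp_force: 0.0
```

Run:
```python
from h import *
plan(.4258,.2119,.025,.44)
```

```text
t 9.2 pos [0.4339 0.2081 0.0569] psi 0.4388 shift [-0.57 -0.69  3.19] len 3.3 turn [ 0.0002 -0.001  -0.0012] F [-0.4  0.7 -0.5] w 5.75 g 0.0
```

Emit:
jog_arm:
  moves:
    - [[5.7, -0.5, -0.65, 0, 0, 0, 0], [5.7, 0, 0, 1.5, 0, 0, 0], [5.4, 0, 0, 1.2, 0, 0, 0], [5.4, 0, 0, 0.5, 0, 0, 0], [5.1, 0, 0, 0, 0, 0, 0], [5.1, 0, 0, 0, 0, 0, 0]]

```text
time: 9.7
tool_pos: [0.4259, 0.2123, 0.025]
tool_rot: [-0.0, 0.976, 0.218, 0.001]
contact_force: [-0.0, -0.0, 0.0]
gripper_width: 0.591
grasp_force: 0.0
```

Run:
```python
from h import *
plan(.4258,.2119,.020,.44)
```

```text
t 9.7 pos [0.4259 0.2123 0.025 ] psi 0.4397 shift [-0.03  0.03  0.5 ] len 0.5 turn [ 0.0001 -0.0013 -0.0003] F [-0. -0.  0.] w 5.05 g 0.0
```

Emit:
jog_arm:
  moves:
    - [[5.1, 0, 0, 0.2, 0, 0, 0], [5.1, 0, 0, 0.15, 0, 0, 0], [5.1, 0, 0, 0, 0, 0, 0]]

```text
time: 9.95
tool_pos: [0.4256, 0.2121, 0.0209]
tool_rot: [-0.0, 0.976, 0.218, 0.0]
contact_force: [-0.7, 0.4, 0.1]
gripper_width: 0.597
grasp_force: 0.0
```

Emit:
jog_arm:
  moves:
    - [[4.2, 0, 0, 0, 0, 0, 0], [3.6, 0, 0, 0, 0, 0, 0], [3.6, 0, 0, 0, 0, 0, 0], [3.6, 0, 0, 0, 0, 0, 0]]

```text
time: 10.28
tool_pos: [0.4258, 0.2122, 0.0214]
tool_rot: [-0.0, 0.976, 0.218, 0.0]
contact_force: [-2.0, -0.1, 6.2]
gripper_width: 0.471
grasp_force: 59.7
```

Emit:
jog_arm:
  moves:
    - [[5.0, 0, 0, 0, 0, 0, 0], [5.0, 0, 0, -0.25, 0, 0, 0], [5.0, 0, 0, 0, 0, 0, 0], [3.6, 0, 0, 0, 0, 0, 0], [3.6, 0, 0, 0, 0, 0, 0], [3.6, 0, 0, 0, 0, 0, 0], [3.6, 0, 0, 0, 0, 0, 0]]

```text
time: 10.87
tool_pos: [0.4257, 0.2121, 0.0239]
tool_rot: [0.0, 0.976, 0.218, 0.0]
contact_force: [-0.6, -1.9, 6.3]
gripper_width: 0.47
grasp_force: 59.6
```

Emit:
jog_arm:
  moves:
    - [[3.6, 0, 0, -1, 0, 0, 0], [3.6, 0, 0, -3, 0, 0, 0], [3.6, 0, 0, -4, 0, 0, 0], [3.6, 0, 0, -3, 0, 0, 0], [3.6, 0, 0, 0, 0, 0, 0]]

```text
time: 11.28
tool_pos: [0.4295, 0.2135, 0.1409]
tool_rot: [-0.001, 0.976, 0.218, 0.007]
contact_force: [0.6, 0.4, -0.5]
gripper_width: 0.465
grasp_force: 60.8
```

Run:
```python
from h import *
plan(.5882,.0376,.125,.44)
```

```text
t 11.28 pos [0.4295 0.2135 0.1409] psi 0.4399 shift [ 6.84 22.67  1.73] len 23.7 turn [ 0.0018 -0.0134 -0.0001] F [ 0.6  0.4 -0.5] w 3.97 g 60.8
```

Emit:
jog_arm:
  moves:
    - [[3.6, 0.7, 2.2, 0, 0, 0, 0], [3.6, 1.1, 3.6, 0, 0, 0, 0], [3.6, 1.1, 3.6, 0, 0, 0, 0], [3.6, 1.1, 3.6, 0, 0, 0, 0], [3.6, 1.1, 3.6, 0, 0, 0, 0], [3.6, 1.1, 3.6, 0, 0, 0, 0], [3.6, 0.8, 2.4, 0, 0, 0, 0], [3.6, 0, 0, 0.7, 0, 0, 0], [3.6, 0, 0, 0, 0, 0, 0], [3.6, 0, 0, 0, 0, 0, 0]]

```text
time: 12.12
tool_pos: [0.5834, 0.0377, 0.1244]
tool_rot: [-0.001, 0.976, 0.218, -0.002]
contact_force: [-0.2, 0.6, -1.4]
gripper_width: 0.467
grasp_force: 60.9
```

Run:
```python
from h import *
plan(.5882,.0376,.1,.44)
f=grab_frame('side');cv2.imwrite('pics/s6.png',cv2.resize(f['color'][150:350,200:430],None,fx=3,fy=3,interpolation=2))
```

```text
t 12.12 pos [0.5834 0.0377 0.1244] psi 0.4396 shift [0.44 0.22 2.43] len 2.5 turn [-0.0021  0.003  -0.0004] F [-0.2  0.6 -1.4] w 3.99 g 60.9
```

View pics/s6.png

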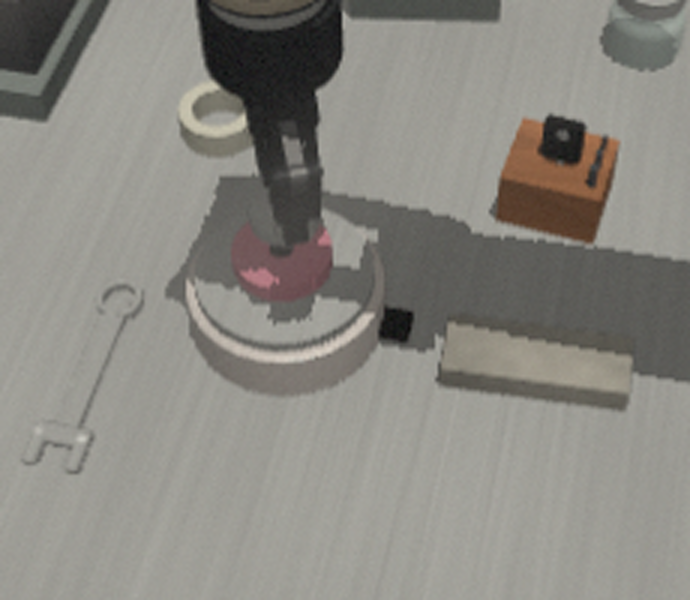

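The wheel lies at (280,255) in the crop, on the seat. The flange is held above it, mostly hidden behind the finger. Now I lower it.

Emit:
jog_arm:
  moves:
    - [[3.6, 0.4, 0.2, 0.8, 0, 0, 0], [3.6, 0, 0, 0.8, 0, 0, 0], [3.6, 0, 0, 0.6, 0, 0, 0], [3.6, 0, 0, 0, 0, 0, 0], [3.6, 0, 0, 0, 0, 0, 0]]

```text
time: 12.58
tool_pos: [0.5885, 0.0376, 0.1029]
tool_rot: [-0.0, 0.976, 0.218, -0.001]
contact_force: [0.6, -0.3, -0.7]
gripper_width: 0.468
grasp_force: 60.9
```

Run:
```python
from h import *
plan(.5882,.0376,.096,.44)
```

```text
t 12.58 pos [0.5885 0.0376 0.1029] psi 0.4403 shift [-0.03 -0.01  0.69] len 0.7 turn [-0.001   0.0018  0.0003] F [ 0.6 -0.3 -0.7] w 3.99 g 60.9
```

Emit:
jog_arm:
  moves:
    - [[3.6, 0, 0, 0.3, 0, 0, 0], [3.6, 0, 0, 0.2, 0, 0, 0], [3.6, 0, 0, 0, 0, 0, 0]]

```text
time: 12.83
tool_pos: [0.5892, 0.0373, 0.0987]
tool_rot: [-0.0, 0.976, 0.218, -0.0]
contact_force: [0.0, -1.0, -1.2]
gripper_width: 0.466
grasp_force: 60.9
```

Emit:
jog_arm:
  moves:
    - [[3.6, 0, 0, 0.1, 0, 0, 0], [3.6, 0, 0, 0, 0, 0, 0]]

```text
time: 13.0
tool_pos: [0.5894, 0.0372, 0.098]
tool_rot: [0.0, 0.976, 0.218, 0.0]
contact_force: [0.2, 0.3, -0.6]
gripper_width: 0.467
grasp_force: 60.9
```

Emit:
jog_arm:
  moves:
    - [[3.6, 0, 0, 0.1, 0, 0, 0], [3.6, 0, 0, 0, 0, 0, 0]]

```text
time: 13.17
tool_pos: [0.5894, 0.0372, 0.097]
tool_rot: [-0.0, 0.976, 0.218, -0.0]
contact_force: [-1.0, -0.8, -1.0]
gripper_width: 0.465
grasp_force: 60.9
```

Emit:
jog_arm:
  moves:
    - [[3.6, -0.1, 0, 0.1, 0, 0, 0], [3.6, 0, 0, 0, 0, 0, 0]]

```text
time: 13.33
tool_pos: [0.5884, 0.0367, 0.096]
tool_rot: [0.0, 0.976, 0.218, 0.0]
contact_force: [-0.5, 0.2, -2.3]
gripper_width: 0.465
grasp_force: 61.1
```

Emit:
jog_arm:
  moves:
    - [[3.6, 0, 0, 0.06, 0, 0, 0], [3.6, 0, 0, 0, 0, 0, 0]]

```text
time: 13.5
tool_pos: [0.5886, 0.0368, 0.096]
tool_rot: [0.0, 0.976, 0.218, 0.0]
contact_force: [-0.8, -0.2, 1.8]
gripper_width: 0.467
grasp_force: 61.4
```

Emit:
jog_arm:
  moves:
    - [[4.4, 0, 0, 0, 0, 0, 0], [4.8, 0, 0, 0, 0, 0, 0], [5.4, 0, 0, 0, 0, 0, 0], [5.8, 0, 0, 0, 0, 0, 0], [5.8, 0, 0, 0, 0, 0, 0], [5.8, 0, 0, -1, 0, 0, 0], [5.8, 0, 0, -3, 0, 0, 0], [5.8, 0, 0, -3, 0, 0, 0], [5.8, -3.5, 1, 0, 0, 0, 0.1], [5.8, -3.5, 1, 0, 0, 0, 0.1], [5, -3.5, 1, 0, 0, 0, 0.1], [4, -3.5, 1, 0, 0, 0, 0.1], [4, -3.5, 1, 0, 0, 0, 0.1], [4, 0, 0, 0, 0, 0, 0.03]]

```text
time: 14.67
tool_pos: [0.4269, -0.0531, 0.1643]
tool_rot: [0.0, 0.999, -0.048, -0.002]
contact_force: [0.7, 0.0, -1.1]
gripper_width: 0.468
grasp_force: 0.0
```

Run:
```python
from h import *
plan(.4287,-.1018,.12,-.1)
f=grab_frame('top');c=f['color'].astype(int);d=f['depth']
v,u=np.mgrid[190:280,290:380];u=u.ravel();v=v.ravel();w=world(f,u,v);hy=np.hypot(w[:,0]-.588,w[:,1]-.0376)
k=(w[:,2]>.0775)&(w[:,2]<.09)&(hy<.04);print('flange',k.sum(),w[k].mean(0),np.median(w[k][:,2]),cv2.minEnclosingCircle(w[k][:,:2].astype(np.float32)))
k=(w[:,2]>.064)&(w[:,2]<.09)&(hy<.045);print('wheel',cv2.minEnclosingCircle(w[k][:,:2].astype(np.float32)))
# bow refine
v,u=np.mgrid[285:320,380:415];w=world(f,u.ravel(),v.ravel());b=w[(w[:,2]>.072)&(w[:,2]<.09)];print('bow',len(b),b.mean(0),cv2.minAreaRect(b[:,:2].astype(np.float32)))
cv2.imwrite('pics/t7.png',cv2.resize(f['color'][190:320,290:440],None,fx=4.5,fy=4.5,interpolation=2))
```

```text
t 14.67 pos [ 0.4269 -0.0531  0.1643] psi -0.0965 shift [0.66 4.83 4.43] len 6.6 turn [0.0006 0.003  0.0035] F [ 0.7  0.  -1.1] w 3.99 g 0.0
flange 292 [0.58946168 0.03652538 0.08263983] 0.08255852392054139 ((0.5857619047164917, 0.033799607306718826), 0.026885872706770897)
wheel ((0.5886077284812927, 0.03756333887577057), 0.03186247870326042)
bow 0 [nan nan nan] ((0.0, 0.0), (0.0, 0.0), 0.0)<stdin>:8: RuntimeWarning: Mean of empty slice.
  ret = um.true_divide(
```

View pics/t7.png

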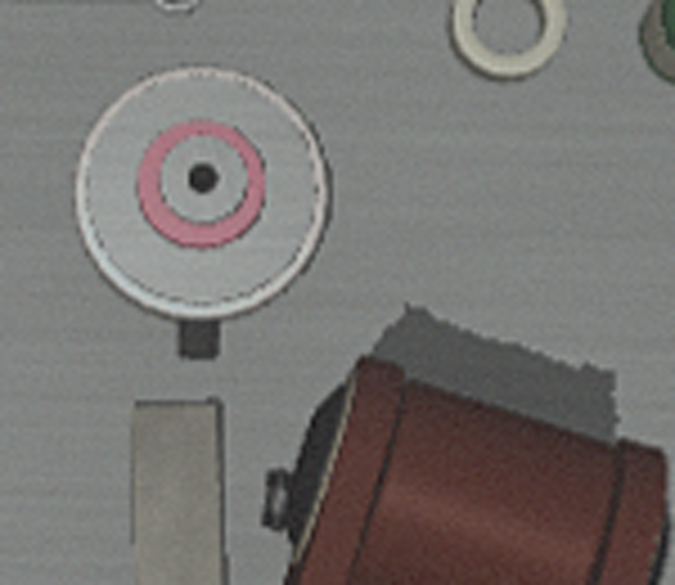

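Wheel and flange sit concentric on the drum, with the flange centre at (203,180) in the crop. Now the key.

Emit:
jog_arm:
  moves:
    - [[4, 0.3, 2.4, 1, 0, 0, 0], [4, 0.3, 2.4, 1, 0, 0, 0], [4, 0, 0, 2, 0, 0, 0], [4, 0, 0, 1, 0, 0, 0], [4, 0, 0, 0, 0, 0, 0], [4, 0, 0, 0, 0, 0, 0]]

```text
time: 15.22
tool_pos: [0.4335, -0.1002, 0.1152]
tool_rot: [-0.0, 0.999, -0.045, -0.001]
contact_force: [-0.0, -0.5, -0.1]
gripper_width: 0.468
grasp_force: 0.0
```

Run:
```python
from h import *
plan(.4287,-.102,.070,-.095)
```

```text
t 15.22 pos [ 0.4335 -0.1002  0.1152] psi -0.0891 shift [-0.46  0.22  4.52] len 4.5 turn [-0.0006  0.0013  0.0059] F [-0.  -0.5 -0.1] w 4.0 g 0.0
```

Emit:
jog_arm:
  moves:
    - [[4, -0.45, 0.2, 1, 0, 0, 0.005], [4, 0, 0, 1.5, 0, 0, 0], [3.5, 0, 0, 1.5, 0, 0, 0], [3.5, 0, 0, 0.4, 0, 0, 0], [3, 0, 0, 0, 0, 0, 0], [3, 0, 0, 0, 0, 0, 0]]

```text
time: 15.72
tool_pos: [0.4292, -0.1023, 0.0719]
tool_rot: [0.0, 0.999, -0.047, 0.0]
contact_force: [-0.0, -0.0, 0.3]
gripper_width: 0.349
grasp_force: 0.0
```

Run:
```python
from h import *
plan(.4287,-.102,.070,-.095)
```

```text
t 15.72 pos [ 0.4292 -0.1023  0.0719] psi -0.0947 shift [-0.05 -0.02  0.19] len 0.2 turn [ 0.0002 -0.0006  0.0003] F [-0.  -0.   0.3] w 2.98 g 0.0
```

Emit:
jog_arm:
  moves:
    - [[2, 0, 0, 0.15, 0, 0, 0], [1, 0, 0, 0, 0, 0, 0], [0, 0, 0, 0, 0, 0, 0], [0, 0, 0, 0, 0, 0, 0], [0, 0, 0, 0, 0, 0, 0], [0, 0, 0, 0, 0, 0, 0]]

```text
time: 16.22
tool_pos: [0.4296, -0.1026, 0.0709]
tool_rot: [0.0, 0.999, -0.048, 0.001]
contact_force: [-0.0, 0.2, 5.6]
gripper_width: 0.092
grasp_force: 58.9
```

Run:
```python
from h import *
s=state();print(s['ft_torque'])
plan(.4287,-.102,.130,-.095)
```

```text
[0.11940676 0.05033739 0.00071536]
t 16.22 pos [ 0.4296 -0.1026  0.0709] psi -0.0952 shift [-0.09 -0.05 -5.91] len 5.9 turn [ 0.0003 -0.0016 -0.0002] F [-0.   0.2  5.6] w 0.79 g 58.9
```

Emit:
jog_arm:
  moves:
    - [[0, 0, 0, -0.5, 0, 0, 0], [0, 0, 0, -1.5, 0, 0, 0], [0, 0, 0, -3, 0, 0, 0], [0, 0, 0, -4, 0, 0, 0], [0, 0, 0, -0.5, 0, 0, 0], [0, 0, 0, 0, 0, 0, 0], [0, 0, 0, 0, 0, 0, 0]]

```text
time: 16.8
tool_pos: [0.4287, -0.1023, 0.1647]
tool_rot: [0.0, 0.999, -0.048, -0.0]
contact_force: [-0.4, -0.1, -1.7]
gripper_width: 0.091
grasp_force: 58.9
```

Run:
```python
from h import *
plan(.5665,-.3238,.165,.176)
```

```text
t 16.8 pos [ 0.4287 -0.1023  0.1647] psi -0.0953 shift [15.83 20.74 -0.03] len 26.1 turn [ 1.000e-04  0.000e+00 -2.713e-01] F [-0.4 -0.1 -1.7] w 0.78 g 58.9
```

Emit:
jog_arm:
  moves:
    - [[0, 1.1, 1.5, 0, 0, 0, 0], [0, 2.2, 2.9, 0, 0, 0, 0], [0, 2.2, 2.9, 0, 0, 0, 0], [0, 2.2, 2.9, 0, 0, 0, 0], [0, 2.2, 2.9, 0, 0, 0, 0], [0, 2.2, 2.9, 0, 0, 0, 0], [0, 2.2, 2.9, 0, 0, 0, 0], [0, 1.5, 1.8, 0, 0, 0, 0], [0, 0, 0, 0, 0, 0, -0.09], [0, 0, 0, 0, 0, 0, -0.09], [0, 0, 0, 0, 0, 0, -0.09], [0, 0, 0, 0, 0, 0, 0], [0, 0, 0, 0, 0, 0, 0]]

```text
time: 17.88
tool_pos: [0.5654, -0.3227, 0.1621]
tool_rot: [-0.001, 0.996, 0.086, -0.002]
contact_force: [0.9, -0.6, 0.3]
gripper_width: 0.089
grasp_force: 59.0
```

Run:
```python
from h import *
plan(.5665,-.3238,.165,.176)
```

```text
t 17.88 pos [ 0.5654 -0.3227  0.1621] psi 0.1724 shift [ 0.09  0.13 -0.29] len 0.3 turn [-0.0031  0.0031 -0.0036] F [ 0.9 -0.6  0.3] w 0.76 g 59.0
```

Emit:
jog_arm:
  moves:
    - [[0, 0.05, 0.1, 0.9, 0, 0, -0.004], [0, 0, 0, 0, 0, 0, 0], [0, 0, 0, 0, 0, 0, 0]]

```text
time: 18.13
tool_pos: [0.5664, -0.3237, 0.1542]
tool_rot: [-0.001, 0.996, 0.089, -0.001]
contact_force: [-1.1, 0.2, -0.2]
gripper_width: 0.094
grasp_force: 59.0
```

Run:
```python
from h import *
plan(.5665,-.3238,.13,.176)
f=grab_frame('side');u0,v0,k=302,70,8
im=cv2.resize(f['color'][v0:v0+72,u0:u0+96],None,fx=k,fy=k,interpolation=2)
K=np.array([[f['fx'],0,f['cx']],[0,f['fy'],f['cy']],[0,0,1]])
def pj(X):return cv2.projectPoints(np.array(X,float).reshape(-1,3),cv2.Rodrigues(f['R'])[0],f['t'],K,np.array([f['k1'],0,0,0.]))[0].reshape(-1,2)
s=state()
for X,c in([.5665,-.3238,.075],(0,255,0)),([*s['tool_pos'][:2],s['tool_pos'][2]-.061],(0,0,255)):
    p=pj(X)[0];print(p);cv2.circle(im,tuple(int(q) for q in ((p-[u0,v0]+.5)*k)),4,c,1)
cv2.imwrite('pics/s8.png',im)
```

```text
t 18.13 pos [ 0.5664 -0.3237  0.1542] psi 0.1781 shift [0.01 0.02 2.42] len 2.4 turn [-0.002   0.0019  0.0021] F [-1.1  0.2 -0.2] w 0.8 g 59.0
[341.77514991 117.56845475]
[341.81438306 110.8063354 ]
```

View pics/s8.png

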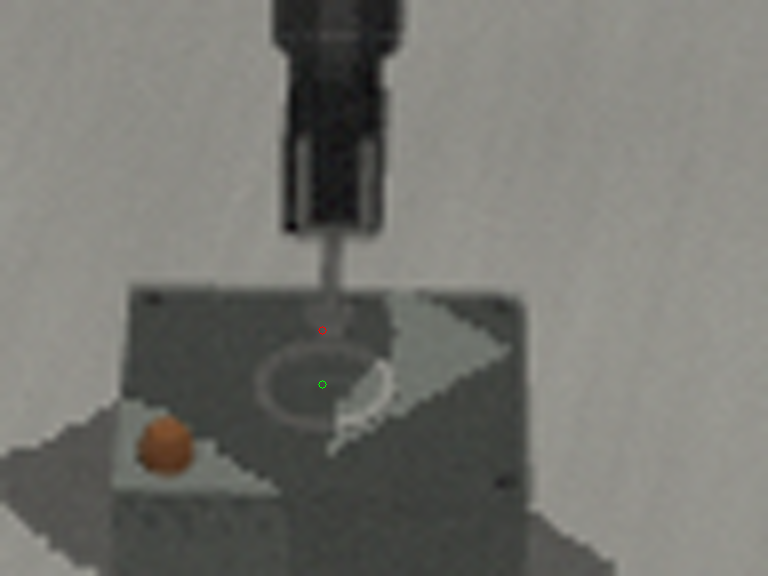

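The key hangs straight at crop (327,320), above the ring centred at (325,385), so it is aligned to about a millimetre. I lower it by feel.

Emit:
jog_arm:
  moves:
    - [[0, 0, 0, 0.6, 0, 0, 0], [0, 0, 0, 0.5, 0, 0, 0], [0, 0, 0, 0.3, 0, 0, 0], [0, 0, 0, 0.1, 0, 0, 0], [0, 0, 0, 0, 0, 0, 0]]

```text
time: 18.6
tool_pos: [0.5669, -0.3241, 0.1402]
tool_rot: [-0.0, 0.996, 0.089, -0.0]
contact_force: [0.9, -0.6, -0.7]
gripper_width: 0.096
grasp_force: 59.0
```

Emit:
jog_arm:
  moves:
    - [[0, 0, 0, 0.1, 0, 0, 0], [0, 0, 0, 0.1, 0, 0, 0], [0, 0, 0, 0, 0, 0, 0]]

```text
time: 18.85
tool_pos: [0.5672, -0.3244, 0.1389]
tool_rot: [0.0, 0.996, 0.089, 0.0]
contact_force: [-0.1, -0.5, -0.5]
gripper_width: 0.097
grasp_force: 59.0
```

Run:
```python
from h import *
plan(.5665,-.3238,.13,.176);print(state()['ft_torque'].round(3))
```

```text
t 18.85 pos [ 0.5672 -0.3244  0.1389] psi 0.1787 shift [-0.06 -0.07  0.89] len 0.9 turn [ 0.0001 -0.0001  0.0027] F [-0.1 -0.5 -0.5] w 0.83 g 59.0
[0.001 0.023 0.018]
```

Emit:
jog_arm:
  moves:
    - [[0, -0.05, -0.05, 0.1, 0, 0, 0.002], [0, 0, 0, 0.1, 0, 0, 0], [0, 0, 0, 0.1, 0, 0, 0], [0, 0, 0, 0, 0, 0, 0]]

```text
time: 19.18
tool_pos: [0.5665, -0.3238, 0.1356]
tool_rot: [-0.0, 0.996, 0.088, -0.0]
contact_force: [-0.3, -0.3, -0.7]
gripper_width: 0.098
grasp_force: 59.0
```

Emit:
jog_arm:
  moves:
    - [[0, 0, 0, 0.1, 0, 0, 0], [0, 0, 0, 0.1, 0, 0, 0], [0, 0, 0, 0, 0, 0, 0]]

```text
time: 19.43
tool_pos: [0.5665, -0.3238, 0.1336]
tool_rot: [-0.0, 0.996, 0.088, -0.0]
contact_force: [-0.3, 0.5, -1.3]
gripper_width: 0.094
grasp_force: 59.0
```

Run:
```python
from h import *
plan(.5665,-.3238,.13,.176);print(state()['ft_torque'].round(3))
```

```text
t 19.43 pos [ 0.5665 -0.3238  0.1336] psi 0.1768 shift [ 0.   -0.    0.36] len 0.4 turn [-0.0003  0.0003  0.0008] F [-0.3  0.5 -1.3] w 0.81 g 59.0
[0.014 0.009 0.018]
```

Emit:
jog_arm:
  moves:
    - [[0, 0, 0, 0.1, 0, 0, 0], [0, 0, 0, 0.1, 0, 0, 0], [0, 0, 0, 0, 0, 0, 0]]

```text
time: 19.68
tool_pos: [0.5665, -0.3238, 0.1316]
tool_rot: [-0.0, 0.996, 0.088, -0.0]
contact_force: [0.1, -0.8, -1.0]
gripper_width: 0.09
grasp_force: 59.0
```

Emit:
jog_arm:
  moves:
    - [[0, 0, 0, 0.1, 0, 0, 0], [0, 0, 0, 0.1, 0, 0, 0], [0, 0, 0, 0, 0, 0, 0]]

```text
time: 19.93
tool_pos: [0.5665, -0.3238, 0.1296]
tool_rot: [-0.0, 0.996, 0.088, -0.0]
contact_force: [0.7, 0.8, -1.3]
gripper_width: 0.092
grasp_force: 59.0
```

Run:
```python
from h import *
plan(.5665,-.3238,.13,.176);print(state()['ft_torque'].round(3))
```

```text
t 19.93 pos [ 0.5665 -0.3238  0.1296] psi 0.1767 shift [ 0.   -0.   -0.04] len 0.0 turn [-0.0003  0.0003  0.0007] F [ 0.7  0.8 -1.3] w 0.79 g 59.0
[-0.015  0.049 -0.104]
```

Emit:
jog_arm:
  moves:
    - [[0, 0, 0, 0.1, 0, 0, 0], [0, 0, 0, 0.1, 0, 0, 0], [0, 0, 0, 0.1, 0, 0, 0], [0, 0, 0, 0, 0, 0, 0]]

```text
time: 20.27
tool_pos: [0.5667, -0.3239, 0.1267]
tool_rot: [-0.0, 0.996, 0.088, 0.0]
contact_force: [1.1, 0.3, -0.1]
gripper_width: 0.093
grasp_force: 59.0
```

Emit:
jog_arm:
  moves:
    - [[0, 0, 0, 0.1, 0, 0, 0.02], [0, 0, 0, 0.1, 0, 0, -0.04], [0, 0, 0, 0.1, 0, 0, 0.04], [0, 0, 0, 0, 0, 0, -0.02]]

```text
time: 20.6
tool_pos: [0.5667, -0.3238, 0.1238]
tool_rot: [-0.0, 0.996, 0.088, 0.0]
contact_force: [1.4, -0.0, -0.9]
gripper_width: 0.093
grasp_force: 59.0
```

Run:
```python
from h import *
plan(.5665,-.3238,.13,.176);print(state()['ft_torque'].round(3))
```

```text
t 20.6 pos [ 0.5667 -0.3238  0.1238] psi 0.1762 shift [-0.02 -0.01 -0.62] len 0.6 turn [-0.0002 -0.0003  0.0002] F [ 1.4 -0.  -0.9] w 0.79 g 59.0
[ 0.122 -0.21   0.016]
```

Emit:
jog_arm:
  moves:
    - [[0, 0, 0, 0.1, 0, 0, 0.03], [0, 0, 0, 0.1, 0, 0, -0.06], [0, 0, 0, 0.1, 0, 0, 0.06], [0, 0, 0, 0.1, 0, 0, -0.06], [0, 0, 0, 0, 0, 0, 0.03]]

```text
time: 21.02
tool_pos: [0.5667, -0.324, 0.1199]
tool_rot: [0.0, 0.996, 0.089, 0.0]
contact_force: [1.0, -0.2, -1.0]
gripper_width: 0.093
grasp_force: 59.1
```

Emit:
jog_arm:
  moves:
    - [[0, 0, 0, 0.1, 0, 0, 0.03], [0, 0, 0, 0.1, 0, 0, -0.06], [0, 0, 0, 0.1, 0, 0, 0.06], [0, 0, 0, 0.1, 0, 0, -0.06], [0, 0, 0, 0, 0, 0, 0.03]]

```text
time: 21.43
tool_pos: [0.5672, -0.3246, 0.1181]
tool_rot: [0.001, 0.996, 0.09, 0.001]
contact_force: [-0.6, 1.3, 5.2]
gripper_width: 0.096
grasp_force: 60.0
```

Run:
```python
from h import *
plan(.5665,-.3238,.104,.176);print(state()['ft_torque'].round(3))
```

```text
t 21.43 pos [ 0.5672 -0.3246  0.1181] psi 0.1793 shift [-0.06 -0.09  1.41] len 1.4 turn [ 0.0017 -0.0011  0.0033] F [-0.6  1.3  5.2] w 0.82 g 60.0
[ 0.239  0.258 -0.021]
```

Emit:
jog_arm:
  moves:
    - [[0, 0.05, 0, 0.1, 0, 0, 0.06], [0, -0.1, 0, 0.05, 0, 0, -0.12], [0, 0.1, 0, 0.05, 0, 0, 0.12], [0, -0.1, 0, 0, 0, 0, -0.12], [0, 0.1, 0, 0, 0, 0, 0.12], [0, -0.05, 0, 0, 0, 0, -0.06]]

```text
time: 21.93
tool_pos: [0.5674, -0.3244, 0.1154]
tool_rot: [0.001, 0.996, 0.087, 0.001]
contact_force: [0.9, 0.7, 1.5]
gripper_width: 0.095
grasp_force: 59.4
```

Run:
```python
from h import *
plan(.5665,-.3238,.104,.176);print(state()['ft_torque'].round(3))
```

```text
t 21.93 pos [ 0.5674 -0.3244  0.1154] psi 0.1744 shift [-0.08 -0.07  1.14] len 1.1 turn [ 0.0022 -0.0017 -0.0017] F [0.9 0.7 1.5] w 0.81 g 59.4
[-0.013 -0.235 -0.001]
```

Progress: one pin is passed. I continue with the wiggle.

Emit:
jog_arm:
  moves:
    - [[0, 0, 0, 0.1, 0, 0, 0.05], [0, -0.05, -0.05, 0.1, 0, 0, -0.1], [0, 0.05, 0, 0.1, 0, 0, 0.1], [0, -0.05, 0, 0, 0, 0, -0.1], [0, 0.05, 0, 0, 0, 0, 0.1], [0, 0, 0, 0, 0, 0, -0.05]]

```text
time: 22.43
tool_pos: [0.5673, -0.323, 0.1112]
tool_rot: [0.0, 0.996, 0.088, 0.001]
contact_force: [3.3, -0.5, -1.9]
gripper_width: 0.098
grasp_force: 58.8
```

Emit:
jog_arm:
  moves:
    - [[0, 0.05, 0, 0.1, 0, 0, 0.05], [0, -0.1, 0, 0.1, 0, 0, -0.1], [0, 0.1, 0, 0.1, 0, 0, 0.1], [0, -0.1, 0, 0, 0, 0, -0.1], [0, 0.1, 0, 0, 0, 0, 0.1], [0, -0.05, 0, 0, 0, 0, -0.05]]

```text
time: 22.93
tool_pos: [0.5666, -0.3231, 0.1079]
tool_rot: [0.0, 0.996, 0.088, 0.0]
contact_force: [1.9, -0.8, -0.9]
gripper_width: 0.093
grasp_force: 58.9
```

Run:
```python
from h import *
plan(.5665,-.3238,.104,.176);print(state()['ft_torque'].round(3))
```

```text
t 22.93 pos [ 0.5666 -0.3231  0.1079] psi 0.1756 shift [-0.03  0.07  0.39] len 0.4 turn [ 0.0007 -0.0004 -0.0004] F [ 1.9 -0.8 -0.9] w 0.79 g 58.9
[-0.104 -0.366  0.044]
```

Emit:
jog_arm:
  moves:
    - [[0, -0.03, 0.04, 0.1, 0, 0, 0], [0, 0, 0, 0.1, 0, 0, 0], [0, 0, 0, 0.1, 0, 0, 0], [0, 0, 0, 0, 0, 0, 0]]

```text
time: 23.27
tool_pos: [0.5666, -0.3233, 0.105]
tool_rot: [0.0, 0.996, 0.088, 0.001]
contact_force: [1.5, -0.3, -0.4]
gripper_width: 0.091
grasp_force: 59.1
```

Emit:
jog_arm:
  moves:
    - [[0, 0, 0, 0.1, 0, 0, 0.03], [0, 0, 0, 0.1, 0, 0, -0.06], [0, 0, 0, 0, 0, 0, 0.03], [0, 0, 0, 0, 0, 0, 0]]

```text
time: 23.6
tool_pos: [0.5667, -0.3235, 0.1037]
tool_rot: [0.0, 0.996, 0.088, 0.001]
contact_force: [0.6, -0.3, 2.9]
gripper_width: 0.094
grasp_force: 59.7
```

Run:
```python
from h import *
plan(.5665,-.3238,.104,.176);print(state()['ft_torque'].round(3))
```

```text
t 23.6 pos [ 0.5667 -0.3235  0.1037] psi 0.1762 shift [-0.02  0.03 -0.03] len 0.0 turn [ 0.0007 -0.001   0.0002] F [ 0.6 -0.3  2.9] w 0.8 g 59.7
[ 0.161 -0.232  0.051]
```

The key is home: its tip is about 32 mm down with a light floor force. Now I turn it clockwise, which is +z of the tool.

Emit:
jog_arm:
  moves:
    - [[0, 0, 0, 0, 0, 0, 0], [0, 0, 0, 0, 0, 0, 0], [0, 0, 0, 0, 0, 0, 0.1], [0, 0, 0, 0, 0, 0, 0.1], [0, 0, 0, 0, 0, 0, 0.1], [0, 0, 0, 0, 0, 0, 0.1], [0, 0, 0, 0, 0, 0, 0.1], [0, 0, 0, 0, 0, 0, 0.1], [0, 0, 0, 0, 0, 0, 0.1], [0, 0, 0, 0, 0, 0, 0.1], [0, 0, 0, 0, 0, 0, 0]]

```text
time: 24.52
tool_pos: [0.5669, -0.3232, 0.1037]
tool_rot: [-0.0, 0.952, -0.307, 0.001]
contact_force: [1.9, 2.0, 3.9]
gripper_width: 0.093
grasp_force: 59.7
```

Run:
```python
from h import *
plan(.5665,-.3235,.1037,.176-1.8);s=state();print(s['ft_torque'].round(3),s['joint_pos'].round(2))
```

```text
t 24.52 pos [ 0.5669 -0.3232  0.1037] psi -0.6243 shift [-0.02  0.04 -0.  ] len 0.0 turn [-1.500e-03 -9.000e-04  9.997e-01] F [1.9 2.  3.9] w 0.79 g 59.7
[ 0.309 -0.535  0.074] [-0.63  0.24  1.66  0.    1.24  1.56]
```

Emit:
jog_arm:
  moves:
    - [[0, 0, 0, 0, 0, 0, 0.1], [0, 0, 0, 0, 0, 0, 0.1], [0, 0, 0, 0, 0, 0, 0.1], [0, 0, 0, 0, 0, 0, 0.1], [0, 0, 0, 0, 0, 0, 0.1], [0, 0, 0, 0, 0, 0, 0.1], [0, 0, 0, 0, 0, 0, 0.1], [0, 0, 0, 0, 0, 0, 0.1], [0, 0, 0, 0, 0, 0, 0.1], [0, 0, 0, 0, 0, 0, 0], [0, 0, 0, 0, 0, 0, 0]]

```text
time: 25.43
tool_pos: [0.5674, -0.3229, 0.1037]
tool_rot: [-0.001, 0.725, -0.688, 0.001]
contact_force: [4.7, 2.8, 4.8]
gripper_width: 0.096
grasp_force: 59.7
```

Run:
```python
from h import *
plan(.5665,-.3235,.1037,.176-1.8);s=state();print(s['ft_torque'].round(3),s['joint_pos'].round(2))
```

```text
t 25.43 pos [ 0.5674 -0.3229  0.1037] psi -1.5184 shift [0.05 0.09 0.  ] len 0.1 turn [-0.003   0.0003  0.1056] F [4.7 2.8 4.8] w 0.82 g 59.7
[ 0.522 -0.931  0.087] [-0.63  0.24  1.66  0.    1.24  2.46]
```

Emit:
jog_arm:
  moves:
    - [[0, 0, 0, 0, 0, 0, 0.05], [0, 0, 0, 0, 0, 0, 0.02], [0, 0, 0, 0, 0, 0, 0], [0, 0, 0, 0, 0, 0, 0]]

```text
time: 25.77
tool_pos: [0.5674, -0.3229, 0.1037]
tool_rot: [0.001, -0.701, 0.713, -0.001]
contact_force: [5.5, 3.0, 4.2]
gripper_width: 0.094
grasp_force: 59.6
```

Run:
```python
from h import *
plan(.5665,-.3235,.1037,.176-1.8);s=state();print(s['ft_torque'].round(3),s['joint_pos'].round(2))
```

```text
t 25.77 pos [ 0.5674 -0.3229  0.1037] psi -1.5882 shift [ 0.06  0.09 -0.  ] len 0.1 turn [-0.003   0.0004  0.0358] F [5.5 3.  4.2] w 0.81 g 59.6
[ 0.556 -0.96   0.128] [-0.63  0.24  1.66  0.    1.24  2.53]
```

Emit:
jog_arm:
  moves:
    - [[0, -0.04, -0.07, 0, 0, 0, 0.05], [0, 0, 0, 0, 0, 0, 0], [0, 0, 0, 0, 0, 0, 0], [0, 0, 0, 0, 0, 0, 0]]

```text
time: 26.1
tool_pos: [0.5676, -0.3229, 0.1037]
tool_rot: [0.001, -0.683, 0.73, -0.001]
contact_force: [3.3, 3.1, 5.1]
gripper_width: 0.094
grasp_force: 59.9
```

Run:
```python
from h import *
plan(.5665,-.3235,.1037,.176-1.8);s=state();print(s['ft_torque'].round(3),s['joint_pos'].round(2))
```

```text
t 26.1 pos [ 0.5676 -0.3229  0.1037] psi -1.638 shift [ 0.07  0.11 -0.  ] len 0.1 turn [-0.0018 -0.0002 -0.014 ] F [3.3 3.1 5.1] w 0.81 g 59.9
[ 0.382 -0.713  0.265] [-0.63  0.24  1.66  0.    1.24  2.58]
```

Emit:
jog_arm:
  moves:
    - [[0, 0, 0, 0, 0, 0, 0.04], [0, 0, 0, 0, 0, 0, 0], [0, 0, 0, 0, 0, 0, 0], [0, 0, 0, 0, 0, 0, 0]]

```text
time: 26.43
tool_pos: [0.5676, -0.3231, 0.1037]
tool_rot: [0.0, -0.668, 0.744, -0.001]
contact_force: [4.9, 1.0, 5.2]
gripper_width: 0.092
grasp_force: 59.9
```

Run:
```python
from h import *
plan(.5665,-.3235,.1037,.176-1.8);s=state();print(s['ft_torque'].round(3),s['joint_pos'].round(2))
f=grab_frame('top');cv2.imwrite('pics/t9.png',np.hstack([cv2.resize(f['color'][200:290,450:540],(400,400)),cv2.resize(f['color'][190:280,290:380],(400,400))]))
```

```text
t 26.43 pos [ 0.5676 -0.3231  0.1037] psi -1.6783 shift [ 0.05  0.11 -0.  ] len 0.1 turn [-0.0019 -0.0005 -0.0543] F [4.9 1.  5.2] w 0.79 g 59.9
[ 0.409 -0.721  0.267] [-0.63  0.24  1.66  0.    1.24  2.62]
```

View pics/t9.png

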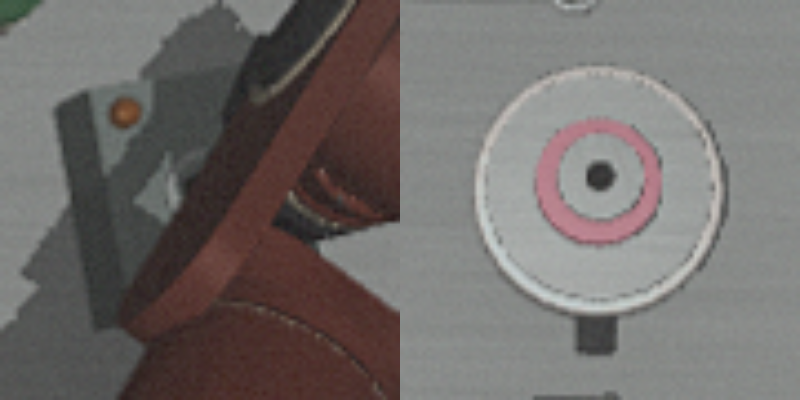

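The torque rose to 0.27 N·m, well above the spring's 0.11, so the barrel is on its stop. The discs are still centred, at (600,177) in the crop. I hand in now.

```bash
python3 -c "
from h import *
print(job_done())"
```

```text
the job is handed in; nothing more can be done
None
```

I handed the job in at about 26.5 s. The wheel and flange lie centred on the seat. The key is home and still gripped, turned clockwise to where the torque showed the stop; the judge's verdict was not returned.

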